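# Lengthen the telescoping carton holder by one hole and load the carton

## Robot

A 7-joint arm with a two-finger parallel gripper is mounted at the origin on the work surface; the furniture and walls round the work are solid. World frame = base frame: x ahead of the robot, y to its left, z up, the work surface at z = 0. Lengths are in m, angles in rad, forces in N, time in s.
With the tool pointing down it reaches from about 0.425 to 0.925 m from the base axis. Payload 6.8 kg.
Tool frame: the origin (TCP) lies at the very end of the fingers, on their centre line; the grasp point (between the pads) lies 19 mm behind it; z points along the fingers, y is the line along which they close (so a half turn about z gives the same grasp; the last joint's range is limited). The gripper opens to 85 mm and grips with 20 to 120 N. Pads are 22 mm wide; open, the fingers measure 114 mm over their backs; the gripper's body (76 mm by 85 mm) begins 54 mm behind the grasp point. The pads swing forward as they close: fully open they stand 13 mm farther back than shut.
Start: joints at [1.197, 0.477, 0.022, 1.555, -0.011, 1.109, -0.083], TCP at [0.177, -0.651, 0.193] pointing down, gripper open.
Joint ranges: [-2.96, 2.96], [-0.34, 2.1], [-1.41, 1.46], [0.24, 2.44], [-1.37, 4.51], [0.17, 1.92], [-2.96, 2.96]. Speed limits (rad/s): [2.39, 2.39, 3.14, 3.14, 3.14, 3.14, 3.14].

## Interface

Orientations are given as a unit quaternion [w, x, y, z].
In Python, from station import bot gives the robot as it stands.
- The arm moves only by the tool jog_arm, never from a script. Its argument "motion" is a list of rows, each a list of 7 numbers: the turn, a rotation vector about the tool's x, y, z in rad, then the shift along the tool's x, y, z in mm, then the finger opening in mm, from 0 to 85.4. A call has 1 to 10 rows; each row is the pose to reach, as a shift and turn from the pose commanded when the call began, along the tool's axes at that moment; what a row does not reach only later rows make up. A row lasts 1/8 s, in which the tool goes at most 62.5 mm and 10.7 degrees, less where a joint would pass 70% of its speed; a pose out of reach is approached as far as the arm can. A call with a gripper value outside its range is refused whole. The fingers move at their own pace and stop on an object; "grip_force" is the grip in N (left out, the last holds). Time passes only in rows, so rows that repeat a pose let the fingers close. It gives the time, the measured TCP pose, the force, the opening and the grip force at its end, in the units of the state.
- bot.get_obs(): the state, without advancing time (a new reading comes with each control period).
- bot.read_camera(name): name is "side" or "top"; returns a dict with "pixels" (420x560x3 uint8, red, green, blue), "camera_matrix" (3x3 intrinsics, pixels), "T" (4x4, takes a point from camera to world coordinates). Camera axes: x right, y down, z forward; pixel columns grow to the right and rows downward; lengths in m; the calibration is good to about 2 mm. A picture is of the moment at which its call begins. There is no depth.
- bot.hand_in(): hands the job in; it is judged then, once.
Trained networks look in a picture, given as the dict that the camera call returned (one of the last four; its "shot" number tells which), for a name from the list of things; names that differ only in an ending like _2 or _b are one class to them, and where a whole thing is asked for, a point or a joint stands for the part that bears it (a point fixed in the world has none). Each returns a list of dicts, best first, with "score" (0 to 1); they miss things now and then, are a little off and sometimes report something else, mostly with a low value. They report only what shows in the picture. A call takes as long as a camera call. They do not tell look-alikes from the thing itself.
- bot.spot_in(thing, picture): "xy" ([column, row] in pixels, amid what is visible of it).
- bot.tip_of(thing, picture): "xy" ([column, row] in pixels: a listed point, or the origin of a listed thing).
The state is a dict: "t": time; "q": joint angles; "joint_vel": joint speeds; "joint_torque": joint torques, N m; "eef_pos": TCP position; "tool_rot": TCP orientation; "contact_force": force on the tool from outside, world axes, zero at the start; "torque": the same for the moment, N m; "gripper_width": opening from 0.0 (shut) to 1.0 (fully open); "grasp_force": force on a finger pad.
Only numpy, scipy, OpenCV 4.12 (cv2) and the standard library are available. Lean on these libraries where they do the work, as an engineer would, in place of code of your own. Each camera call takes 0.05 s, during which the arm holds its last target. There are 200 camera calls.

## Task

The carton holder on the bench is one hole too short for the loose white-and-green carton. Working gently and without forcing anything, press its sprung thumb button down, slide the inner tube out and let the button spring fully up in the next hole along, not the one beyond. Then set the carton down lengthwise between the two jaws, flat on the holder's white plate.

Things in the scene. Friction and masses are not known exactly. Their poses are not given: they have to be found in the camera images.
- holder: Telescoping carton holder, fixed to the bench. White base plate 175 mm (x) by 320 mm (y), 6 mm thick; origin on its underside, z up; +y is the direction in which the inner tube slides OUT. It is not to be forced: press the button with less than 20 N, push the tube with less than 25 N; a light pinch of a part (under 30 N a finger) does no harm.
- first_hole (a point): First of three square-cut holes in the slotted top of the aluminium outer tube (40 mm wide, top 36 mm up, along y); the button starts in it. The last hole is 84 mm further along +y. The next hole is in a small steel plate between them (top 37.5 mm up), screwed on by hand: 34 to 50 mm from the first, to be found by feel. Play of the button in a hole: 1 mm each way. Axes of the holder.
- extension (a joint): How far the steel inner tube, which carries the button and the moving jaw, is slid out, m: about 0 in the first hole, 0.034 to 0.050 (give or take 0.001 of play) in the next, 0.084 in the last. Sliding needs about 2 to 4 N.
- button (a joint): How far the button is pressed down, m: 0 fully up (locked in a hole), 0.007 at its bottom stop (forced with over 12 N its seat gives way too, 8 N a mm). Sprung: 3.6 N to start, 6.8 N at the stop. The tube is free once it is pressed 4.5 mm or more. Between holes the tube wall by itself holds it 4 mm down; over a hole it springs up if nothing presses on it.
- button_top (a point): Middle of the top edge of the button's fin, 73 mm above the bench when up; axes of the holder. The button is a black flat cap, 34 (x) by 52 mm (y), upper face 22 mm below this point and 15 mm above the tube, with an upright fin on its middle, 26 (x) by 12 mm (y), 22 mm tall. Fingertips can straddle the fin along y, press the cap on both sides of it and push the fin along. Moves with the tube.
- fixed_jaw (a point): Point on the inner face of the fixed jaw, 36 mm above the bench (its top edge), at holder x = -50, y = +8 mm. An upright steel plate 75 mm wide (x), 6 mm thick.
- jaw (a point): Point on the inner face of the moving jaw, 30 mm above the bench, at holder x = -50 mm, y = +70 mm plus the slide. An upright steel plate 6 mm thick, its top 39 mm above the bench.
- bay (a point): Middle of the bay on the top face of the plate (6 mm above the bench), at holder x = -50, y = +64 mm; axes of the holder. With the tube in the next hole the bay is 95 to 113 mm long (y) between the jaws; nothing stands within 30 mm of the carton's long sides there.
- carton: White-and-green printed carton, 60 mm (x) by 88 mm (y) by 30 mm tall, about 90 g, loose on the bench to the left of the holder; origin at the middle of its underside. Its 88 mm length goes along the holder's y axis, either way round.
There are look-alikes about, which are no part of the job. Leave any blue look-alike of the carton alone.

How it is judged:
On the way, in this order (a step that is already met when the one before it is completed fails the run):
1. the button is pressed until the tube is free (value of joint button above 0.004 m and value of joint extension below 0.02 m), for 0.1 s.
2. the button has sprung fully up in the next hole (value of joint button below 0.0012 m and value of joint extension between 0.031 and 0.053 m), for 0.3 s.
At the end, for the whole second after the job is handed in: The button stands fully up (within 1.2 mm) in the next hole (tube out 31 to 53 mm), and the carton lies flat and upright on the holder's plate between the jaws, at rest, its length along the holder's y within 0.15 rad, its middle within 20 mm (x) and 14 mm (y) of the middle of the bay (all of step 2 and z of carton in the frame of holder between 0.004 and 0.0085 m and x of carton in the frame of bay between -0.02 and 0.02 m and y of carton in the frame of bay between -0.014 and 0.014 m and angle between carton's own z axis and vertical below 0.06 rad and angle between the y axis of carton and the y axis of holder, either way round below 0.15 rad and linear speed of carton below 0.02 m/s); the robot touches nothing.
It fails at once if the button is forced down with about 25 N or more, its cap 1.6 mm past the bottom stop (z of button_top in the frame of first_hole below 0.0284 m).
It fails at once if the fingers push or squeeze the holder, its tube or its button with more than 70 N in all (contact force between the fingers and holder above 70 N).
It also fails if it takes over 51 s, if anything falls off the work surface, if the arm or the gripper's body presses on something with over 40 N, if the wrist force passes 120 N, or if a joint passes its speed limit or range.

## Working session

There is one attempt and no reset: what is moved stays moved. The work goes in short steps, Python scripts to look and compute and a tool call to move; the robot and the scene stay as the last step left them, time stands still between calls to the robot, and variables do not carry over. Pictures are saved under pics/ and viewed, at most 10 in all, crops included, and the job is handed in when it is done.

Besides the shell and the picture viewer there is one more tool, called after "Call:" in YAML: its name, and indented under it one key for each argument. jog_arm: Moves the arm, as the interface text tells. Its arguments: {"type":"object","properties":{"motion":{"type":"array"},"grip_force":{"type":"number"}},"required":["motion"]}

```bash
mkdir -p pics
cat > h.py <<'E'
from station import bot
import numpy as np, cv2
from scipy.spatial.transform import Rotation as R
def ray(p,xy):
    T=np.array(p["T"]);K=np.array(p["camera_matrix"])
    d=T[:3,:3]@np.linalg.solve(K,[xy[0],xy[1],1]);return T[:3,3],d
def at_z(p,xy,z):
    o,d=ray(p,xy);return o+d*(z-o[2])/d[2]
def tri(ps,xys):
    A=0;b=0
    for p,xy in zip(ps,xys):
        o,d=ray(p,xy);d=d/np.linalg.norm(d);M=np.eye(3)-np.outer(d,d);A=A+M;b=b+M@o
    x=np.linalg.solve(A,b)
    return x
def save(p,n): cv2.imwrite('pics/'+n+'.png',cv2.cvtColor(p["pixels"],cv2.COLOR_RGB2BGR))
E
python3 - <<'E'
from h import *
np.set_printoptions(precision=4,suppress=True)
s=bot.get_obs();print(s)
a=bot.read_camera("top");b=bot.read_camera("side")
save(a,"t0");save(b,"s0")
im=np.hstack([a["pixels"],b["pixels"]]);
for n,z in [("holder",0),("first_hole",.036),("button_top",.073),("fixed_jaw",.036),("jaw",.03),("bay",.006),("carton",0)]:
    for c,p in (("top",a),("side",b)):
        for r in bot.tip_of(n,p)[:3]: print(n,c,np.round(r["xy"],1),round(r["score"],2),at_z(p,r["xy"],z))
E
```

```text
{'t': 0.0, 'q': array([ 1.1969,  0.4778,  0.0224,  1.5564, -0.0115,  1.1093, -0.0831]), 'joint_vel': array([-0.0006,  0.0002, -0.0016, -0.0008, -0.0002,  0.0003, -0.0001]), 'joint_torque': array([ -0.0001, -59.6436,   1.6078, -28.1193,   0.0124,   0.0094,
        -0.    ]), 'eef_pos': array([ 0.1771, -0.6507,  0.1918]), 'tool_rot': array([-0.0009,  0.9912,  0.1325, -0.0002]), 'contact_force': array([ 0.0551, -0.0686,  0.506 ]), 'torque': array([ 0.0163,  0.0138, -0.0194]), 'grasp_force': 0.0, 'gripper_width': 1.0000939424199178}
holder top [365.1 230.5] 0.9 [ 0.5007 -0.2096  0.    ]
holder side [302.7 290.6] 0.61 [ 0.5048 -0.2093  0.    ]
first_hole top [320.8 246.3] 0.82 [ 0.4648 -0.1129  0.036 ]
first_hole side [266.5 255.9] 0.98 [ 0.4628 -0.1236  0.036 ]
fixed_jaw top [373.2 200.7] 0.74 [ 0.5571 -0.2221  0.036 ]
fixed_jaw side [327.8 272.7] 0.87 [ 0.5532 -0.2178  0.036 ]
jaw top [401.2 206. ] 0.65 [ 0.5467 -0.2802  0.03  ]
jaw side [341.  299.9] 0.61 [ 0.5432 -0.2855  0.03  ]
bay top [399.4 208.3] 0.61 [ 0.5461 -0.2822  0.006 ]
bay side [339.9 305.5] 0.88 [ 0.5482 -0.2767  0.006 ]
carton top [229.5 197.1] 0.97 [0.574  0.0743 0.    ]
carton top [166.3 223.9] 0.91 [0.5179 0.206  0.    ]
carton side [246.  194.1] 0.95 [0.5244 0.2028 0.    ]
carton side [281.3 211.4] 0.79 [0.5802 0.0782 0.    ]
```

View pics/t0.png

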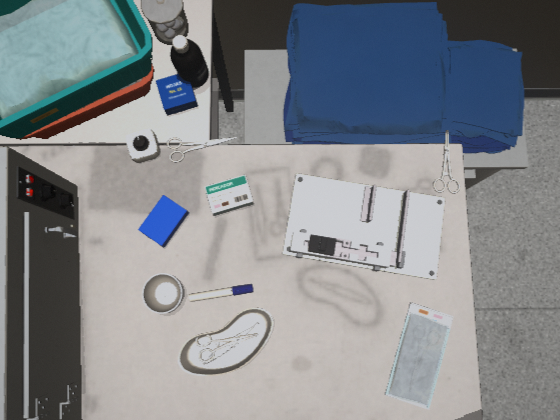

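View pics/s0.png

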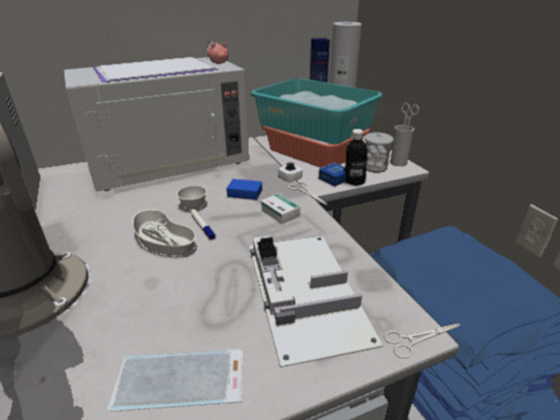

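The top view shows the holder at cols 283–445, rows 173–278, with +y to the right (world −y). The button is at (322,245), the jaws at cols 370 and 402, the white-green carton at (230,195) and the blue look-alike at (163,221). I'll take a zoomed crop for the corners.

Run:
```python
import cv2
a=cv2.imread('pics/t0.png')[160:290,200:450]
cv2.imwrite('pics/t0c.png',cv2.resize(a,None,fx=3.2,fy=3.2,interpolation=cv2.INTER_CUBIC))
```

```text
(no output)
```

View pics/t0c.png

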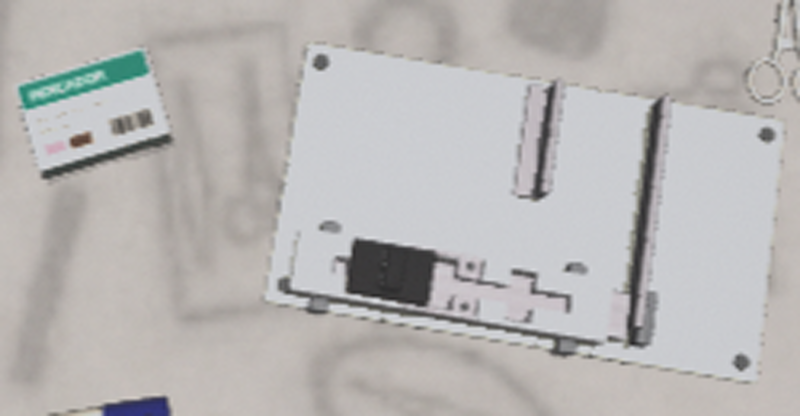

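Run:
```python
from h import *
np.set_printoptions(precision=4,suppress=True)
p=bot.read_camera("top")
f=lambda u,z:np.array([at_z(p,(200+(a+.5)/3.2-.5,160+(b+.5)/3.2-.5),z)[:2] for a,b in u])
L=np.array([[-.0875,-.16],[-.0875,.16],[.0875,.16],[.0875,-.16]])
W=f([(307,43),(785,118),(757,382),(265,303)],.006)
def fit(L,W):
    lc,wc=L.mean(0),W.mean(0);H=(L-lc).T@(W-wc)
    th=np.arctan2(H[0,1]-H[1,0],H[0,0]+H[1,1]);M=np.array([[np.cos(th),-np.sin(th)],[np.sin(th),np.cos(th)]])
    t=wc-M@lc;return th,M,t,np.linalg.norm(W-(L@M.T+t),axis=1)
th,M,t,r=fit(L,W);print('holder',th,t,r)
for n,l in [('fixed',(-.05,.008)),('jaw',(-.05,.07)),('bay',(-.05,.064))]:print(n,M@l+t)
c=f([(355,238),(437,250),(430,305),(347,293)],.051);m=c.mean(0);print('cap',m,np.linalg.norm(np.diff(c,axis=0),axis=1),M.T@(m-t))
fh=at_z(p,(320.8,246.3),.036)[:2];print('fh local',M.T@(fh-t))
c=f([(18,85),(148,50),(171,134),(42,170)],.03);print('carton',fit(np.array([[-.03,.044],[-.03,-.044],[.03,-.044],[.03,.044]]),c),c.mean(0))
fin=bot.spot_in("button_top",p);print(fin[:2])
```

```text
holder 2.973396616767634 [ 0.5112 -0.2079] [0.0013 0.0009 0.0013 0.0008]
fixed [ 0.5592 -0.2242]
jaw [ 0.5488 -0.2853]
bay [ 0.5498 -0.2794]
cap [ 0.4669 -0.1145] [0.0513 0.0344 0.0516] [ 0.0593 -0.0847]
fh local [ 0.0617 -0.0858]
carton (np.float64(0.26033724697247945), array([[ 0.9663, -0.2574],
       [ 0.2574,  0.9663]]), array([0.5748, 0.0721]), array([0.0587, 0.0589, 0.0584, 0.0592])) [0.5748 0.0721]
[{'xy': [321.1, 245.0], 'score': 0.87}]
```

```bash
cat >> h.py <<'E'
TH=2.9734;HO=np.array([.5112,-.2079]);HM=np.array([[np.cos(TH),-np.sin(TH)],[np.sin(TH),np.cos(TH)]])
np.set_printoptions(precision=4,suppress=True)
def go(xyz,yang):  # yang: desired world angle of tool y, tool z down
    s=bot.get_obs();q=s["tool_rot"];M=R.from_quat([q[1],q[2],q[3],q[0]])
    y=np.array([np.cos(yang),np.sin(yang),0]);z=np.array([0,0,-1.]);x=np.cross(y,z)
    D=R.from_matrix(np.c_[x,y,z])
    print('turn',(M.inv()*D).as_rotvec(),'shift mm',M.inv().apply(np.array(xyz)-s["eef_pos"])*1000)
HY=TH+np.pi/2-2*np.pi
E
python3 - <<'E'
from h import *
go([.4669,-.1145,.095],HY)
E
```

```text
turn [ 0.     -0.      0.4339] shift mm [ 420.4297 -441.9105   97.807 ]
```

Call:
jog_arm:
  motion:
    - [0,0,0.434,420,-442,77,22]
    - [0,0,0.434,420,-442,77,22]
    - [0,0,0.434,420,-442,77,22]
    - [0,0,0.434,420,-442,77,22]
    - [0,0,0.434,420,-442,77,22]
    - [0,0,0.434,420,-442,77,22]
    - [0,0,0.434,420,-442,77,22]
    - [0,0,0.434,420,-442,77,22]
    - [0,0,0.434,420,-442,77,22]
    - [0,0,0.434,420,-442,77,22]

```text
t: 2.15
eef_pos: [0.4677, -0.1122, 0.116]
tool_rot: [-0.0, 0.997, -0.083, 0.001]
contact_force: [0.8, -0.7, -0.3]
gripper_width: 0.257
grasp_force: 0.0
```

Call:
jog_arm:
  motion:
    - [0,0,0,0,0,0,22]
    - [0,0,0,0,0,0,22]

```text
t: 2.4
eef_pos: [0.4662, -0.1151, 0.1158]
tool_rot: [0.0, 0.996, -0.084, -0.0]
contact_force: [0.0, -0.4, 0.1]
gripper_width: 0.257
grasp_force: 0.0
```

Run:
```python
from h import *
go([.4669,-.1145,.095],HY)
p=bot.read_camera("side");t=bot.read_camera("top")
for c in (p,t):
  print(bot.tip_of("button_top",c)[:2])
a=cv2.cvtColor(p["pixels"],4)[190:340,190:390];b=cv2.cvtColor(t["pixels"],4)[170:320,250:450]
cv2.imwrite('pics/a1.png',cv2.resize(np.vstack([a,b]),None,fx=2,fy=2,interpolation=2) if 0 else np.hstack([cv2.resize(a,None,fx=2,fy=2,interpolation=2),cv2.resize(b,None,fx=2,fy=2,interpolation=2)]))
```

```text
turn [ 0.0005  0.0002 -0.0002] shift mm [ 0.5838 -0.7357 20.8289]
[{'xy': [279.1, 210.3], 'score': 0.16}]
[{'xy': [321.5, 242.3], 'score': 0.49}]
```

View pics/a1.png

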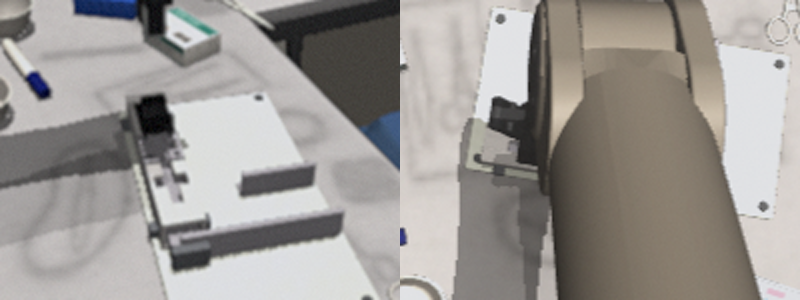

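The side view shows the fin top at about pixel (267,239), with the fingers above it at about (265,200). The arm hides the button in the top view. I'll check this against the side ray.

Run:
```python
from h import *
p=bot.read_camera("side")
w=at_z(p,(267,239),.073);print(w,HM.T@(w[:2]-HO))
T=np.array(p["T"]);K=np.array(p["camera_matrix"])
def pr(x): c=np.linalg.inv(T)@np.r_[x,1];v=K@c[:3];return v[:2]/v[2]
print(pr([.4669,-.1145,.073]),pr(bot.get_obs()["eef_pos"]),bot.tip_of("button_top",p)[:2])
```

```text
[ 0.4671 -0.1172  0.073 ] [ 0.0587 -0.082 ]
[266.428  238.3017] [265.8178 220.8436] [{'xy': [264.8, 236.0], 'score': 0.9}]
```

Call:
jog_arm:
  motion:
    - [0,0,0,0.5,0.3,25,22]
    - [0,0,0,0.5,0.3,45,22]
    - [0,0,0,0.5,0.3,52,22]
    - [0,0,0,0.5,0.3,58,22]
    - [0,0,0,0.5,0.3,58,22]

```text
t: 3.32
eef_pos: [0.467, -0.115, 0.0579]
tool_rot: [0.0, 0.996, -0.084, 0.0]
contact_force: [0.0, -1.4, 0.4]
gripper_width: 0.262
grasp_force: 0.0
```

Call:
jog_arm:
  motion:
    - [0,0,0,0,0,0,16]
    - [0,0,0,0,0,1,16]
    - [0,0,0,0,0,2,16]
    - [0,0,0,0,0,3,16]

```text
t: 3.82
eef_pos: [0.467, -0.1149, 0.0548]
tool_rot: [0.0, 0.996, -0.084, 0.0]
contact_force: [0.1, 0.5, -0.0]
gripper_width: 0.19
grasp_force: 0.0
```

Call:
jog_arm:
  motion:
    - [0,0,0,0,0,1,16]
    - [0,0,0,0,0,2,16]
    - [0,0,0,0,0,3,16]
    - [0,0,0,0,0,4,16]
    - [0,0,0,0,0,5,16]
    - [0,0,0,0,0,6,16]

```text
t: 4.58
eef_pos: [0.4669, -0.1149, 0.0488]
tool_rot: [0.0, 0.996, -0.084, 0.0]
contact_force: [0.5, -0.9, -0.1]
gripper_width: 0.184
grasp_force: 0.0
```

Call:
jog_arm:
  motion:
    - [0,0,0,0,0,1,16]
    - [0,0,0,0,0,2,16]
    - [0,0,0,0,0,3,16]
    - [0,0,0,0,0,3,16]

```text
t: 5.08
eef_pos: [0.4668, -0.1149, 0.0457]
tool_rot: [-0.0, 0.996, -0.084, -0.0]
contact_force: [-1.3, -0.3, 0.4]
gripper_width: 0.186
grasp_force: 0.0
```

Call:
jog_arm:
  motion:
    - [0,0,0,0,0,1,16]
    - [0,0,0,0,0,2,16]
    - [0,0,0,0,0,2,16]

```text
t: 5.45
eef_pos: [0.4668, -0.1149, 0.0437]
tool_rot: [-0.0, 0.996, -0.084, -0.0]
contact_force: [-0.6, -0.6, -0.0]
gripper_width: 0.185
grasp_force: 0.0
```

Run:
```python
from h import *
p=bot.read_camera("side");print(bot.get_obs()["contact_force"])
a=cv2.cvtColor(p["pixels"],4)[190:290,210:340]
cv2.imwrite('pics/a2.png',cv2.resize(a,None,fx=5,fy=5,interpolation=2))
```

```text
[ 0.0196 -0.4948  0.4734]
```

View pics/a2.png

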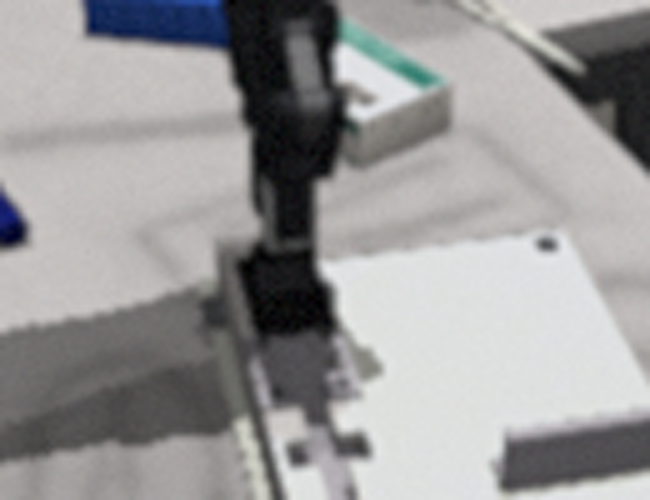

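Fingers are lined up with the cap in x, with the tip's lower edge at crop (285,245), i.e. pixel (267,239). I'll compare that with projections.

Run:
```python
from h import *
p=bot.read_camera("side");T=np.array(p["T"]);K=np.array(p["camera_matrix"])
def pr(l): 
    x=np.r_[HM@np.array(l[:2])+HO,l[2]];c=np.linalg.inv(T)@np.r_[x,1];v=K@c[:3];return (v[:2]/v[2]-[210,190])*5
e=bot.get_obs()["eef_pos"];l=HM.T@(e[:2]-HO);print('tcp local',l)
for z in (.036,.044,.051): print('cap front edge',z,pr((.059,-.058,z)),'back',pr((.059,-.11,z)))
for z in (.044,.051,.058,.065,.073): print('tip front y=-61',z,pr((.059,-.061,z)),'y=-70',pr((.059,-.07,z)), 'fin front',pr((.059,-.078,z)))
```

```text
tcp local [ 0.0592 -0.0843]
cap front edge 0.036 [297.8066 354.2994] back [273.123  278.3834]
cap front edge 0.044 [297.4594 338.5983] back [272.668  263.1418]
cap front edge 0.051 [297.1524 324.7194] back [272.2659 249.6766]
tip front y=-61 0.044 [295.9523 334.0113] y=-70 [291.49   320.4296] fin front [287.596  308.5777]
tip front y=-61 0.051 [295.6392 320.1565] y=-70 [291.159  306.6468] fin front [287.2497 294.8588]
tip front y=-61 0.058 [295.3231 306.1694] y=-70 [290.8248 292.7338] fin front [286.9002 281.0114]
tip front y=-61 0.065 [295.004  292.0482] y=-70 [290.4875 278.6886] fin front [286.5473 267.0336]
tip front y=-61 0.073 [294.6355 275.743 ] y=-70 [290.098  262.4728] fin front [286.1399 250.897 ]
```

Run:
```python
from h import *
p=bot.read_camera("side");b=cv2.cvtColor(p["pixels"],4);a=cv2.imread('pics/s0.png')
f=lambda i:cv2.resize(np.clip(i[215:275,240:295].astype(float)*2.2,0,255).astype('uint8'),None,fx=7,fy=7,interpolation=0)
cv2.imwrite('pics/a3.png',np.hstack([f(a),f(b)]))
```

```text
(no output)
```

View pics/a3.png

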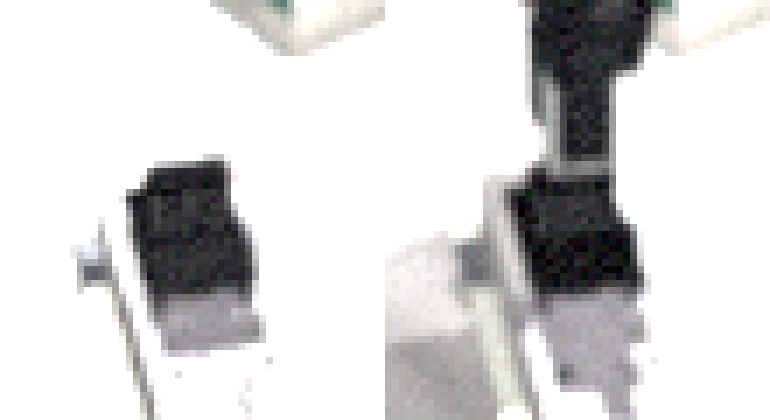

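Run:
```python
from h import *
p=bot.read_camera("side");b=cv2.cvtColor(p["pixels"],cv2.COLOR_RGB2GRAY).astype(int);a=cv2.imread('pics/s0.png',0).astype(int)
for r in range(222,266): print(r,a[r,256:282],b[r,256:282])
T=np.array(p["T"]);K=np.array(p["camera_matrix"]);print('cam',T[:3,3])
def pr(x): c=np.linalg.inv(T)@np.r_[x,1];v=K@c[:3];return v[:2]/v[2]
print(pr([0,0,0]),pr([.0,-.1,0]))
```

```text
222 [177 177 176 173 177 174 177 172 175 172 171 170 170 168 169 169 169 168
 166 163 156 141 127 103  91  90] [188 194 193 163  89  27  17  20  15  19  22  25  24  24  13  16  23  27
   7  15  52 103 137 116  98 100]
223 [176 175 178 173 173 174 172 174 172 171 170 169 165 163 165 165 162 159
 157 156 157 152 146 133 118 116] [195 193 191 165  91  25  15  20  14  22  17  23  25  32  26  27  17  11
  12  20  67 124 156 148 131 128]
224 [175 177 175 172 172 173 171 171 170 169 170 165 161 160 160 154 154 153
 156 157 157 156 159 151 147 142] [192 193 191 166  94  31  28  27  18  14  19  19  22  25  16  14  22  30
  33  42  91 140 169 170 163 156]
225 [173 175 172 171 168 172 168 167 166 165 160 159 154 154 151 153 153 154
 155 161 158 159 158 159 157 156] [192 190 189 163  93  37  36  34  13  16  21  22  20  14  14  18  40  66
  87  94 122 161 173 172 174 171]
226 [173 168 167 167 165 166 162 162 157 155 155 153 153 155 153 152 153 153
 156 158 158 156 157 158 157 160] [189 187 184 158  97  44  55  58  31  18  14  15  12  21  18  19  59 111
 141 149 155 171 173 175 171 175]
227 [166 1
[... 7861 characters left out ...]
0 146 116  78  65  69  70  68  68  69  67  69  70  73
  73  71  76  92 123 154 182 201] [101  87  74  89 125 134 108  78  75  80  81  79  80  79  80  77  82  80
  78  78  84 104 135 166 173 149]
264 [186 140  81  78 126 151 130  83  63  68  70  73  72  72  78  83  85  88
 101 110 118 125 134 157 180 197] [103  96  77  89 124 145 128  89  72  76  79  78  77  79  80  83  78  79
  85 108 128 138 152 173 180 158]
265 [203 159  90  72 114 149 141 105  88  90  95 101  93  98 114 118 124 123
 131 144 142 132 127 140 172 193] [105 100  81  80 114 142 135  98  77  78  76  79  82  82  80  79  78  77
  84 118 147 142 136 156 177 173]
cam [ 0.2532 -0.7028  0.5225]
[ 22.5982 291.5805] [ 13.9254 328.9098]
```

Call:
jog_arm:
  motion:
    - [0,0,0,0,0,-30,16]
    - [0,0,0,0,0,-60,50]
    - [0,0,0,0,0,-60,50]
    - [0,0,0,0,0,-60,50]
    - [0,0,0,0,0,-60,50]

```text
t: 6.28
eef_pos: [0.466, -0.1148, 0.1028]
tool_rot: [-0.0, 0.996, -0.084, -0.001]
contact_force: [0.6, -0.2, 1.0]
gripper_width: 0.583
grasp_force: 0.0
```

Run:
```python
from h import *
p=bot.read_camera("side");s=bot.get_obs();e=s["eef_pos"];print(e,s["gripper_width"])
T=np.array(p["T"]);K=np.array(p["camera_matrix"])
def pr(x): c=np.linalg.inv(T)@np.r_[x,1];v=K@c[:3];return v[:2]/v[2]
y=np.r_[HM@[0,1],0]
for d in(-.04,-.025,0,.025,.04): print(d,pr(e+d*y))
i=cv2.cvtColor(p["pixels"],4)
f=np.clip(i[120:270,170:360].astype(float)*1.6,0,255).astype('uint8')
cv2.imwrite('pics/a4.png',cv2.resize(f,None,fx=4,fy=4,interpolation=2))
```

```text
[ 0.4661 -0.1148  0.1029] 0.5870781851821149
-0.04 [262.0424 215.6003]
-0.025 [263.4095 219.4457]
0 [265.7892 226.1397]
0.025 [268.3051 233.2164]
0.04 [269.8848 237.66  ]
```

View pics/a4.png

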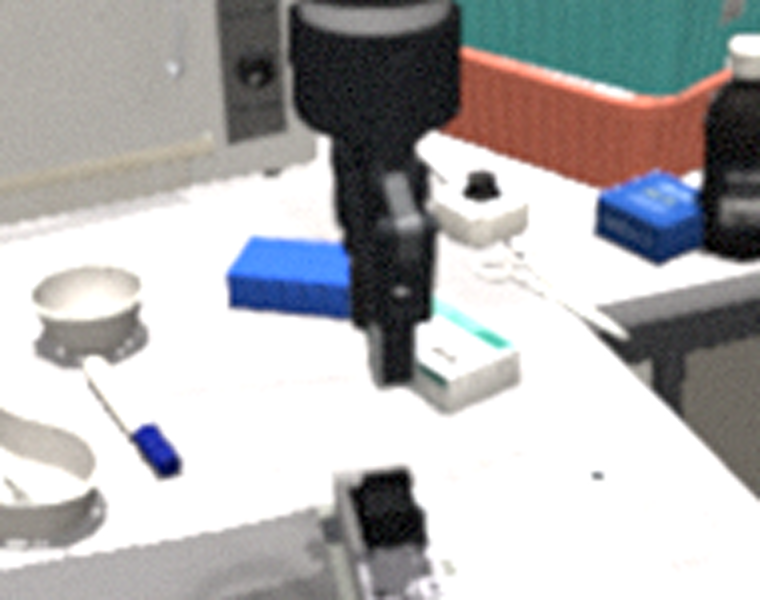

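The front fingertip ends at about pixel (269,216), yet the reported TCP plus half the opening projects to about row 234. So the tips look about 40 mm higher than reported. I'll descend in small steps to see whether they cover the fin.

Call:
jog_arm:
  motion:
    - [0,0,0,0,0,20,24]
    - [0,0,0,0,0,45,24]
    - [0,0,0,0,0,58,24]
    - [0,0,0,0,0,62,24]
    - [0,0,0,0,0,66,24]
    - [0,0,0,0,0,70,24]
    - [0,0,0,0,0,70,24]

```text
t: 7.2
eef_pos: [0.467, -0.1149, 0.0339]
tool_rot: [0.0, 0.996, -0.084, 0.0]
contact_force: [-0.0, -0.9, 0.5]
gripper_width: 0.278
grasp_force: 0.0
```

Run:
```python
from h import *
p=bot.read_camera("side");s=bot.get_obs();print(s["eef_pos"],s["contact_force"],s["gripper_width"])
i=cv2.cvtColor(p["pixels"],4)
f=np.clip(i[200:275,230:305].astype(float)*2,0,255).astype('uint8')
cv2.imwrite('pics/a5.png',cv2.resize(f,None,fx=7,fy=7,interpolation=2))
```

```text
[ 0.4671 -0.115   0.034 ] [0.0902 1.0166 1.1645] 0.28023029744593697
```

View pics/a5.png

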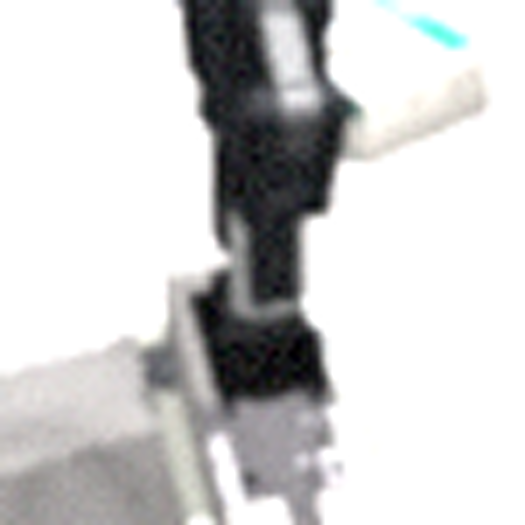

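The tip (silver edge, crop (270,310), about pixel row 244) now passes in front of the fin. The fingers are aligned but really are about 40 mm higher than the reported TCP. I'll continue down by feel.

Call:
jog_arm:
  motion:
    - [0,0,0,0,0,2,24]
    - [0,0,0,0,0,4,24]
    - [0,0,0,0,0,6,24]
    - [0,0,0,0,0,8,24]
    - [0,0,0,0,0,10,24]

```text
t: 7.88
eef_pos: [0.4669, -0.1149, 0.0236]
tool_rot: [0.0, 0.996, -0.084, -0.0]
contact_force: [1.0, -0.4, 0.6]
gripper_width: 0.285
grasp_force: 0.0
```

Call:
jog_arm:
  motion:
    - [0,0,0,0,0,2,24]
    - [0,0,0,0,0,4,24]
    - [0,0,0,0,0,6,24]
    - [0,0,0,0,0,8,24]

```text
t: 8.38
eef_pos: [0.4669, -0.1149, 0.0157]
tool_rot: [0.0, 0.996, -0.084, 0.0]
contact_force: [-0.0, -0.1, -0.5]
gripper_width: 0.283
grasp_force: 0.0
```

Call:
jog_arm:
  motion:
    - [0,0,0,0,0,0,18]
    - [0,0,0,0,0,0,18]
    - [0,0,0,0,0,1,18]
    - [0,0,0,0,0,2,18]
    - [0,0,0,0,0,3,18]
    - [0,0,0,0,0,3,18]

```text
t: 9.12
eef_pos: [0.4669, -0.1149, 0.0128]
tool_rot: [0.0, 0.996, -0.084, -0.0]
contact_force: [-0.8, -0.4, 0.7]
gripper_width: 0.215
grasp_force: 0.2
```

Call:
jog_arm:
  motion:
    - [0,0,0,0,0,1,18]
    - [0,0,0,0,0,2,18]
    - [0,0,0,0,0,3,18]
    - [0,0,0,0,0,3,18]

```text
t: 9.62
eef_pos: [0.467, -0.1148, 0.0098]
tool_rot: [-0.0, 0.996, -0.084, 0.0]
contact_force: [-1.2, 0.7, 3.4]
gripper_width: 0.211
grasp_force: 2.2
```

Call:
jog_arm:
  motion:
    - [0,0,0,0,0,1,18]
    - [0,0,0,0,0,2,18]
    - [0,0,0,0,0,3,18]
    - [0,0,0,0,0,4,18]
    - [0,0,0,0,0,5,18]
    - [0,0,0,0,0,5,18]

```text
t: 10.38
eef_pos: [0.467, -0.1147, 0.0052]
tool_rot: [0.0, 0.996, -0.084, 0.0]
contact_force: [-3.4, 1.6, 12.6]
gripper_width: 0.212
grasp_force: 5.8
```

Call:
jog_arm:
  motion:
    - [0,0,0,0,0,-0.6,18]
    - [0,0,0,0,0,-0.6,18]

```text
t: 10.62
eef_pos: [0.467, -0.1148, 0.0056]
tool_rot: [0.0, 0.996, -0.084, 0.0]
contact_force: [-2.1, 1.5, 6.2]
gripper_width: 0.21
grasp_force: 3.2
```

Call:
jog_arm:
  motion:
    - [0,0,0,0,1,0,18]
    - [0,0,0,0,2,0,18]
    - [0,0,0,0,3,0,18]
    - [0,0,0,0,4.5,0,18]
    - [0,0,0,0,6,0,18]
    - [0,0,0,0,8,0,18]
    - [0,0,0,0,10,0,18]

```text
t: 11.5
eef_pos: [0.4653, -0.1244, 0.0055]
tool_rot: [-0.0, 0.996, -0.084, -0.0]
contact_force: [-1.4, 2.2, 6.7]
gripper_width: 0.212
grasp_force: 3.4
```

Call:
jog_arm:
  motion:
    - [0,0,0,0,3,0,18]
    - [0,0,0,0,6,0,18]
    - [0,0,0,0,9,0,18]
    - [0,0,0,0,12,0,18]
    - [0,0,0,0,14,0,18]

```text
t: 12.12
eef_pos: [0.4628, -0.1384, 0.0055]
tool_rot: [-0.0, 0.996, -0.084, -0.0]
contact_force: [-1.2, 1.3, 6.7]
gripper_width: 0.211
grasp_force: 3.5
```

Call:
jog_arm:
  motion:
    - [0,0,0,0,0,-6,18]
    - [0,0,0,0,0,-12,18]
    - [0,0,0,0,2,-12,18]
    - [0,0,0,0,4,-12,18]
    - [0,0,0,0,5,-12,18]
    - [0,0,0,0,5,-12,18]

```text
t: 12.88
eef_pos: [0.4624, -0.1434, 0.0174]
tool_rot: [-0.0, 0.996, -0.084, 0.0]
contact_force: [1.2, 2.1, 1.8]
gripper_width: 0.21
grasp_force: 1.3
```

Call:
jog_arm:
  motion:
    - [0,0,0,0,1,0,18]
    - [0,0,0,0,2,0,18]
    - [0,0,0,0,3,0,18]
    - [0,0,0,0,4,0,18]
    - [0,0,0,0,5,0,18]

```text
t: 13.5
eef_pos: [0.4611, -0.1485, 0.0174]
tool_rot: [0.0, 0.996, -0.084, -0.0]
contact_force: [-0.2, 1.5, 0.3]
gripper_width: 0.216
grasp_force: 1.0
```

Call:
jog_arm:
  motion:
    - [0,0,0,0,1,0,18]
    - [0,0,0,0,2,0,18]
    - [0,0,0,0,3,0,18]
    - [0,0,0,0,4,0,18]

```text
t: 14.0
eef_pos: [0.4605, -0.1506, 0.0173]
tool_rot: [-0.001, 0.997, -0.083, -0.0]
contact_force: [1.9, 9.3, 2.5]
gripper_width: 0.212
grasp_force: 4.6
```

Call:
jog_arm:
  motion:
    - [0,0,0,0,-4.5,0,18]
    - [0,0,0,0,-4.5,3,18]
    - [0,0,0,0,-4.5,5,18]
    - [0,0,0,0,-4.5,6,18]
    - [0,0,0,0,-4.5,7,18]
    - [0,0,0,0,-4.5,7.5,18]
    - [0,0,0,0,-4.5,7.5,18]

```text
t: 14.88
eef_pos: [0.4609, -0.1482, 0.0099]
tool_rot: [0.0, 0.996, -0.084, -0.0]
contact_force: [-3.9, -1.6, 3.6]
gripper_width: 0.21
grasp_force: 2.2
```

Contact came at the same height as when the button was first up, so it has sprung up in the next hole. Now I'll lift and go to the carton.

Call:
jog_arm:
  motion:
    - [0,0,0,0,0,-3,18]
    - [0,0,0,0,0,-8,22]
    - [0,0,0,0,0,-40,22]
    - [0,0,0,0,0,-90,60]
    - [0,0,0,0,0,-90,85]

```text
t: 15.5
eef_pos: [0.4648, -0.1482, 0.1036]
tool_rot: [0.0, 0.996, -0.084, 0.004]
contact_force: [0.5, -0.1, -0.0]
gripper_width: 0.669
grasp_force: 0.0
```

Run:
```python
from h import *
go([.5748,.0721,.06],.2603-np.pi);s=bot.get_obs();print(s["q"],s["eef_pos"])
p=bot.read_camera("side")
for n,z in (("button_top",.073),("jaw",.03)):
  for r in bot.tip_of(n,p)[:1]:
    w=at_z(p,r["xy"],z);print(n,r["score"],r["xy"],HM.T@(w[:2]-HO))
```

```text
turn [-0.0047 -0.0076  1.1426] shift mm [  71.2222 -235.5957   44.1986]
[ 0.3506  0.2911 -0.1986  2.0753  0.0814  0.7739 -1.6363] [ 0.4648 -0.1482  0.1036]
button_top 0.66 [269.4, 246.0] [ 0.0587 -0.0581]
jaw 0.77 [346.9, 314.3] [-0.0421  0.1054]
```

Call:
jog_arm:
  motion:
    - [0,0,-2.0,71,-235,0,85]
    - [0,0,-2.0,71,-235,0,85]
    - [0,0,-2.0,71,-235,0,85]
    - [0,0,-2.0,71,-235,0,85]
    - [0,0,-2.0,71,-235,0,85]
    - [0,0,-2.0,71,-235,10,85]
    - [0,0,-2.0,71,-235,30,85]
    - [0,0,-2.0,71,-235,50,85]
    - [0,0,-2.0,71,-235,60,85]
    - [0,0,-2.0,71,-235,60,85]

```text
t: 16.9
eef_pos: [0.5686, 0.0719, 0.0373]
tool_rot: [-0.002, 0.655, 0.756, -0.001]
contact_force: [0.5, -0.4, -0.8]
gripper_width: 0.991
grasp_force: 0.0
```

Call:
jog_arm:
  motion:
    - [0,0,0,0,0,0,85]
    - [0,0,0,0,0,0,85]

```text
t: 17.15
eef_pos: [0.5702, 0.0719, 0.0393]
tool_rot: [-0.001, 0.659, 0.752, -0.0]
contact_force: [-0.2, 0.3, 0.1]
gripper_width: 0.997
grasp_force: 0.0
```

Run:
```python
from h import *
go([.5748,.0721,.0],.2603);s=bot.get_obs();print(s["q"],s["eef_pos"],s["t"])
p=bot.read_camera("side");t=bot.read_camera("top")
for c in (p,t):
 for n,z in (("button_top",.073),("jaw",.03),("carton",0)):
  for r in bot.tip_of(n,c)[:2]:
    w=at_z(c,r["xy"],z);print(n,r["score"],r["xy"],HM.T@(w[:2]-HO),w[:2])
save(p,"s6")
i=cv2.cvtColor(p["pixels"],4);j=cv2.cvtColor(t["pixels"],4)
cv2.imwrite('pics/a6.png',np.hstack([cv2.resize(i[140:340,200:400],None,fx=2,fy=2,interpolation=2),cv2.resize(j[140:340,180:380],None,fx=2,fy=2,interpolation=2)]))
```

```text
turn [-0.001  -0.0005 -0.1278] shift mm [-0.4433  4.6086 39.2539]
[ 0.2435  0.5853 -0.6271  1.8882  0.46    0.8167 -0.4947] [0.5702 0.0719 0.0393] 17.15
button_top 0.62 [272.6, 247.9] [ 0.0538 -0.0506] [ 0.4666 -0.149 ]
jaw 0.62 [349.8, 314.9] [-0.0465  0.1078] [ 0.5389 -0.322 ]
carton 0.93 [276.0, 213.8] [-0.0041 -0.2852] [0.563  0.0726]
carton 0.63 [244.6, 197.1] [ 0.0621 -0.391 ] [0.5154 0.188 ]
jaw 0.95 [417.6, 210.8] [-0.0426  0.0996] [ 0.5365 -0.3132]
carton 0.86 [167.2, 227.5] [ 0.0698 -0.4059] [0.5103 0.2039]
```

View pics/a6.png

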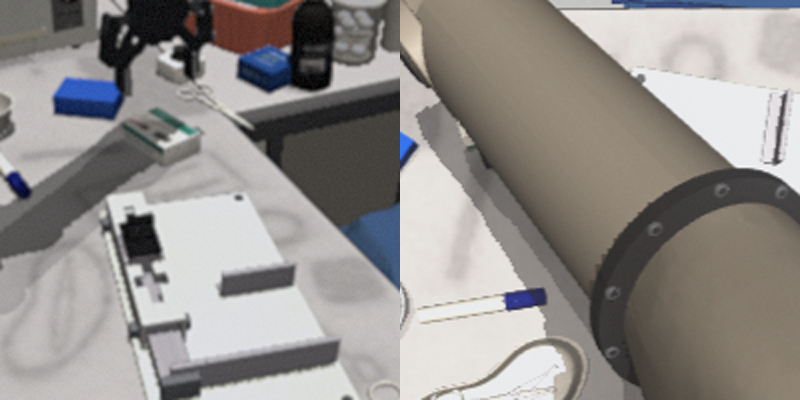

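The side view shows the button now in mid-tube with the jaw about 35 mm out, and the gripper above the carton (crop (160,130)). The last 0.13 rad of turn is still missing, so I'll finish that and descend.

Call:
jog_arm:
  motion:
    - [0,0,-0.128,-0.4,4.6,20,85]
    - [0,0,-0.128,-0.4,4.6,40,85]
    - [0,0,-0.128,-0.4,4.6,50,85]
    - [0,0,-0.128,-0.4,4.6,50,85]

```text
t: 18.05
eef_pos: [0.5744, 0.072, -0.011]
tool_rot: [-0.001, 0.608, 0.794, -0.001]
contact_force: [-0.4, -0.3, 0.1]
gripper_width: 0.994
grasp_force: 0.0
```

Run:
```python
from h import *
go([.5748,.0721,-.036],.2603);s=bot.get_obs()
p=bot.read_camera("side")
i=cv2.cvtColor(p["pixels"],4)
cv2.imwrite('pics/a7.png',cv2.resize(i[140:240,210:340],None,fx=5,fy=5,interpolation=2))
```

```text
turn [-0.0019 -0.0002  0.0026] shift mm [-0.0496  0.4607 24.9919]
```

View pics/a7.png

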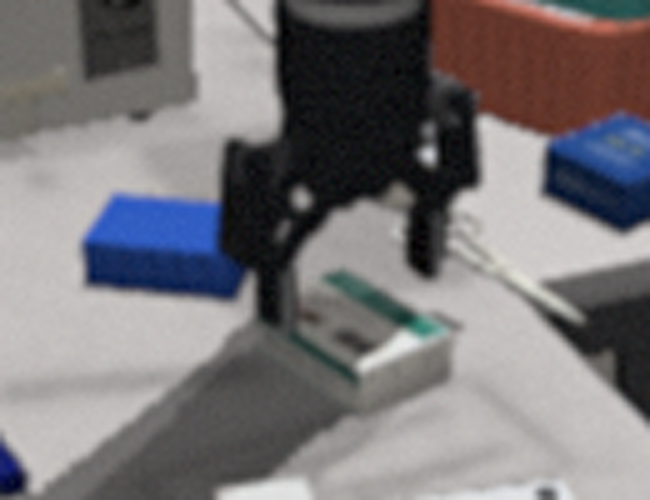

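The fingers straddle the carton's long sides (left tip at crop (280,320), right at (425,270)) with even clearance. I'll descend and close.

Call:
jog_arm:
  motion:
    - [0,0,0,0,0.5,10,85]
    - [0,0,0,0,0.5,18,85]
    - [0,0,0,0,0.5,22,85]
    - [0,0,0,0,0.5,25,85]
    - [0,0,0,0,0.5,25,85]

```text
t: 18.73
eef_pos: [0.5756, 0.0723, -0.0353]
tool_rot: [-0.0, 0.608, 0.794, -0.0]
contact_force: [-0.9, 0.3, -0.4]
gripper_width: 0.997
grasp_force: 0.0
```

Call:
jog_arm:
  motion:
    - [0,0,0,0,0,0,55]
    - [0,0,0,0,0,0,55]
    - [0,0,0,0,0,0,55]
    - [0,0,0,0,0,0,55]
    - [0,0,0,0,0,0,55]
  grip_force: 20

```text
t: 19.35
eef_pos: [0.5761, 0.0723, -0.0347]
tool_rot: [0.0, 0.608, 0.794, 0.0]
contact_force: [-0.9, -0.8, 6.6]
gripper_width: 0.699
grasp_force: 22.1
```

Call:
jog_arm:
  motion:
    - [0,0,0,0,0,-15,55]
    - [0,0,0,0,0,-50,55]
    - [0,0,0,0,0,-80,55]
    - [0,0,0,0,0,-80,55]

```text
t: 19.85
eef_pos: [0.5776, 0.0727, 0.0477]
tool_rot: [0.002, 0.608, 0.794, 0.002]
contact_force: [0.7, -0.8, -2.1]
gripper_width: 0.702
grasp_force: 22.3
```

Run:
```python
from h import *
p=bot.read_camera("side");T=np.array(p["T"]);K=np.array(p["camera_matrix"])
g=cv2.imread('pics/s6.png',0);g0=cv2.imread('pics/s0.png',0)
def pr(l):
    x=np.r_[HM@np.array(l[:2])+HO,l[2]];c=np.linalg.inv(T)@np.r_[x,1];v=K@c[:3];return v[:2]/v[2]
def prof(g,ys,z):
    o=[]
    for y in ys:
        o.append(np.mean([cv2.getRectSubPix(g,(1,1),tuple(map(float,pr((x,y,z)))))[0,0] for x in np.linspace(-.065,-.03,15)]))
    return np.round(o).astype(int)
ys=np.arange(-6,20,1.)/1000;print('fixed',prof(g,ys,.036))
ys=np.arange(60,90,1.)/1000;print('jaw before',prof(g0,ys,.039))
ys=np.arange(92,122,1.)/1000;print('jaw after',prof(g,ys,.039))
go([.5,-.2,.06],-.1682);print(bot.get_obs()["gripper_width"])
```

```text
fixed [221 221 222 222 222 221 218 213 207 200 192 184 175 165 151 136 120 104
  92  84  80  77  77  77  78  78]
jaw before [207 207 207 207 207 208 208 207 205 201 195 187 179 172 164 156 143 128
 111  95  82  75  72  71  71  72  73  73  73  73]
jaw after [221 221 222 221 221 221 221 221 222 222 222 219 212 204 195 187 180 172
 159 142 123 103  89  81  78  78  79  79  80  80]
turn [0.0021 0.0001 0.4319] shift mm [-242.8402 -144.6703  -14.1002]
0.6968348818820232
```

Run:
```python
from h import *
t=HM@np.array([-.05,.0569])+HO;print(t);go([*t,.045],-.1682)
```

```text
[ 0.551  -0.2724]
turn [0.0021 0.0001 0.4319] shift mm [-325.9835 -114.3579    1.0069]
```

Call:
jog_arm:
  motion:
    - [0,0,0.05,-40,-14,0,55]
    - [0,0,0.15,-90,-31,0,55]
    - [0,0,0.25,-140,-49,0,55]
    - [0,0,0.35,-190,-67,0,55]
    - [0,0,0.43,-240,-84,0,55]
    - [0,0,0.432,-285,-100,0,55]
    - [0,0,0.432,-315,-111,0,55]
    - [0,0,0.432,-326,-114.4,0,55]
    - [0,0,0.432,-326,-114.4,0,55]
    - [0,0,0.432,-326,-114.4,0,55]

```text
t: 21.15
eef_pos: [0.5508, -0.2698, 0.0447]
tool_rot: [-0.001, 0.763, 0.646, 0.0]
contact_force: [0.7, 0.8, 0.1]
gripper_width: 0.702
grasp_force: 22.3
```

Run:
```python
from h import *
go([.551,-.2724,-.0285],-.1682);s=bot.get_obs();print(s["gripper_width"],s["eef_pos"])
p=bot.read_camera("side");save(p,"s8");T=np.array(p["T"]);K=np.array(p["camera_matrix"])
for n,z in (("carton",s["eef_pos"][2]+.0347),("jaw",.03),("fixed_jaw",.036)):
  for r in bot.tip_of(n,p)[:1]:
    w=at_z(p,r["xy"],z);print(n,r["score"],r["xy"],HM.T@(w[:2]-HO))
```

```text
turn [-0.0003 -0.0013  0.003 ] shift mm [-2.6171  0.6597 73.2375]
0.7022124647383644 [ 0.5508 -0.2698  0.0447]
carton 0.64 [272.1, 247.0] [ 0.0559 -0.0453]
jaw 0.95 [348.4, 312.2] [-0.0464  0.1016]
fixed_jaw 0.75 [330.0, 274.4] [-0.0455  0.0084]
```

Call:
jog_arm:
  motion:
    - [0,0,0,0,0,20,55]
    - [0,0,0,0,0,34,55]
    - [0,0,0,0,0,34,55]
    - [0,0,0,0,0,34,55]

```text
t: 21.85
eef_pos: [0.5505, -0.2722, 0.0107]
tool_rot: [-0.0, 0.764, 0.645, 0.0]
contact_force: [0.0, 0.0, -1.2]
gripper_width: 0.703
grasp_force: 22.2
```

Run:
```python
from h import *
go([.551,-.2724,-.0285],-.1682);s=bot.get_obs();zb=s["eef_pos"][2]+.0347;print('bottom z',zb)
p=bot.read_camera("side");save(p,"s9");T=np.array(p["T"]);K=np.array(p["camera_matrix"])
g=cv2.cvtColor(p["pixels"],cv2.COLOR_RGB2GRAY)
def pr(l):
    x=np.r_[HM@np.array(l[:2])+HO,l[2]];c=np.linalg.inv(T)@np.r_[x,1];v=K@c[:3];return v[:2]/v[2]
def prof(ys,z,xs):
    return np.array([round(np.mean([cv2.getRectSubPix(g,(1,1),tuple(map(float,pr((x,y,z)))))[0,0] for x in xs])) for y in ys])
ys=np.arange(86,122,1.)/1000
for xs in ((-.072,-.06),(-.056,-.044),(-.04,-.028)): print(xs,'near end top edge',prof(ys,zb+.03,np.linspace(*xs,7)))
# height profile down the near end face at expected y
for xs in ((-.06,-.04),): print('face z-profile from top+10 down 50', np.array([round(np.mean([cv2.getRectSubPix(g,(1,1),tuple(map(float,pr((x,.1005,z)))))[0,0] for x in np.linspace(*xs,7)])) for z in zb+.04-np.arange(0,56,2)/1000]))
```

```text
turn [-0.0002 -0.0002  0.0002] shift mm [-0.0779  0.5685 39.2269]
bottom z 0.045426992955879916
(-0.072, -0.06) near end top edge [122 126 128 129 128 130 132 137 146 160 178 189 191 187 177 165 157 152
 149 148 147 145 144 143 143 143 142 141 139 137 134 132 132 133 134 133]
(-0.056, -0.044) near end top edge [176 198 215 225 231 232 232 232 232 232 231 228 219 205 189 173 160 153
 149 147 147 145 144 142 141 139 137 136 134 132 130 128 126 124 122 120]
(-0.04, -0.028) near end top edge [ 80  96 118 145 172 197 215 226 231 233 232 229 223 210 192 175 163 155
 152 150 149 147 146 144 142 141 139 137 135 133 132 130 128 126 124 122]
face z-profile from top+10 down 50 [201 208 217 223 209 179 157 149 146 144 142 138 136 132 129 125 122 119
 115 113 111 111 112 111 110 114 129 151]
```

Call:
jog_arm:
  motion:
    - [0,0,0,-1,0,0,55]
    - [0,0,0,-1,0,4,55]
    - [0,0,0,-1,0,8,55]
    - [0,0,0,-1,0,12,55]
    - [0,0,0,-1,0,16,55]

```text
t: 22.52
eef_pos: [0.5501, -0.2733, -0.0055]
tool_rot: [-0.0, 0.764, 0.645, -0.0]
contact_force: [-0.1, -0.3, -1.6]
gripper_width: 0.698
grasp_force: 22.2
```

Call:
jog_arm:
  motion:
    - [0,0,0,0,0,5,55]
    - [0,0,0,0,0,10,55]
    - [0,0,0,0,0,15,55]
    - [0,0,0,0,0,18,55]
    - [0,0,0,0,0,20,55]
    - [0,0,0,0,0,20,55]

```text
t: 23.28
eef_pos: [0.5502, -0.2733, -0.0252]
tool_rot: [-0.0, 0.764, 0.645, -0.0]
contact_force: [-1.0, 0.0, -0.4]
gripper_width: 0.701
grasp_force: 22.2
```

Call:
jog_arm:
  motion:
    - [0,0,0,0,0,1,55]
    - [0,0,0,0,0,2,55]
    - [0,0,0,0,0,3,55]
    - [0,0,0,0,0,3,55]

```text
t: 23.78
eef_pos: [0.5501, -0.2733, -0.0282]
tool_rot: [-0.0, 0.764, 0.645, -0.0]
contact_force: [-0.7, -0.5, -1.2]
gripper_width: 0.7
grasp_force: 22.2
```

Call:
jog_arm:
  motion:
    - [0,0,0,0,0,0.7,55]
    - [0,0,0,0,0,1.4,55]
    - [0,0,0,0,0,1.4,55]

```text
t: 24.15
eef_pos: [0.5503, -0.2734, -0.0287]
tool_rot: [0.0, 0.764, 0.645, -0.0]
contact_force: [-2.7, 0.6, 6.4]
gripper_width: 0.7
grasp_force: 23.0
```

Call:
jog_arm:
  motion:
    - [0,0,0,0,0,-0.5,74]
    - [0,0,0,0,0,-0.5,74]
    - [0,0,0,0,0,-0.5,74]
    - [0,0,0,0,0,-0.5,74]

```text
t: 24.65
eef_pos: [0.5502, -0.2733, -0.0291]
tool_rot: [-0.0, 0.764, 0.645, -0.0]
contact_force: [0.1, 1.2, -0.2]
gripper_width: 0.865
grasp_force: 0.0
```

Call:
jog_arm:
  motion:
    - [0,0,0,0,0,-20,74]
    - [0,0,0,0,0,-60,74]
    - [0,0,0,0,0,-110,74]
    - [0,0,0,-60,0,-160,74]
    - [0,0,0,-120,0,-200,74]
    - [0,0,0,-170,0,-200,74]
    - [0,0,0,-170,0,-200,74]
    - [0,0,0,-170,0,-200,74]

```text
t: 25.65
eef_pos: [0.5215, -0.4414, 0.1719]
tool_rot: [0.0, 0.764, 0.645, 0.0]
contact_force: [0.1, 1.0, -0.3]
gripper_width: 0.868
grasp_force: 0.0
```

Run:
```python
from h import *
s=bot.get_obs();print(s["t"],s["eef_pos"],s["gripper_width"])
p=bot.read_camera("side");t=bot.read_camera("top");save(p,"s10");save(t,"t10")
for k,c in (("side",p),("top",t)):
 for n,z in (("carton",.006),("button_top",.073),("jaw",.03),("fixed_jaw",.036)):
  for r in bot.tip_of(n,c)[:2]:
    w=at_z(c,r["xy"],z);print(k,n,r["score"],r["xy"],HM.T@(w[:2]-HO))
```

```text
25.65 [ 0.5215 -0.4414  0.1719] 0.868263470006058
side carton 0.95 [338.7, 301.5] [-0.0494  0.0516]
side carton 0.59 [244.6, 192.6] [ 0.0596 -0.4059]
side button_top 0.57 [270.0, 246.0] [ 0.0575 -0.0578]
side jaw 0.61 [348.5, 315.0] [-0.0442  0.1076]
side fixed_jaw 0.58 [328.5, 274.2] [-0.0429  0.0072]
top carton 0.93 [392.3, 207.8] [-0.0456  0.0526]
top carton 0.59 [163.4, 227.3] [ 0.0713 -0.4123]
top button_top 0.91 [340.0, 245.6] [ 0.0586 -0.0521]
top jaw 0.89 [415.8, 209.8] [-0.044   0.0957]
top fixed_jaw 0.63 [375.4, 200.5] [-0.0487  0.0107]
```

Run:
```python
from h import *
p=bot.read_camera("side");T=np.array(p["T"]);K=np.array(p["camera_matrix"])
def pr(l):
    x=np.r_[HM@np.array(l[:2])+HO,l[2]];c=np.linalg.inv(T)@np.r_[x,1];v=K@c[:3];return v[:2]/v[2]
def prof(f,y,cap):
    g=cv2.imread(f,0);zs=np.arange(.045,.090,.001)
    return [round(np.mean([cv2.getRectSubPix(g,(1,1),tuple(map(float,pr((x,y,z)))))[0,0] for x in np.linspace(.05,.068,7)])) for z in zs]
print(prof('pics/s0.png',-.0785+.0015,0));print(prof('pics/s10.png',-.0785+.0015+.0348,0))
# carton top end edges in side view (z=.036)
g=cv2.imread('pics/s10.png',0)
for xs in((-.07,-.06),(-.056,-.044),(-.04,-.03)):print([round(np.mean([cv2.getRectSubPix(g,(1,1),tuple(map(float,pr((x,y,.036)))))[0,0] for x in np.linspace(*xs,7)])) for y in np.arange(.092,.112,.001)])
```

```text
[24, 24, 22, 21, 21, 21, 20, 18, 17, 17, 17, 19, 21, 23, 24, 23, 24, 24, 25, 24, 25, 26, 27, 26, 23, 20, 17, 18, 20, 21, 22, 24, 30, 40, 60, 83, 109, 134, 153, 166, 173, 172, 167, 163, 159]
[26, 26, 26, 26, 26, 25, 23, 20, 18, 16, 16, 19, 21, 23, 25, 25, 26, 27, 27, 29, 30, 33, 34, 36, 36, 32, 27, 24, 24, 25, 26, 27, 29, 33, 44, 61, 84, 112, 141, 167, 189, 205, 213, 218, 219]
[133, 134, 139, 148, 162, 177, 188, 189, 184, 174, 165, 164, 169, 174, 176, 170, 157, 138, 118, 100, 87]
[224, 225, 225, 226, 226, 225, 221, 211, 196, 180, 167, 164, 167, 172, 174, 168, 153, 135, 114, 96, 86]
[197, 212, 222, 226, 227, 226, 223, 216, 203, 188, 175, 169, 170, 174, 174, 167, 153, 133, 112, 96, 85]
```

```bash
python3 -c "
from station import bot
print(bot.hand_in())"
```

```text
the job is handed in; nothing more can be done
None
```

I handed the job in at about 26 s of the 51 s: the button is fully up in the next hole with the tube about 35 mm out, and the carton lies flat and lengthwise between the jaws; the hand-in returned no verdict.

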